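# Press the lids into the tea tins

## Robot

A 6-joint arm with a two-finger parallel gripper is mounted at the origin on a cart in front of the work surface, level with it; the furniture and walls round the work are solid. World frame = base frame: x ahead of the robot, y to its left, z up, the work surface at z = 0. Lengths are in m, angles in rad, forces in N, time in s.
With the tool pointing down it reaches from about 0.325 to 0.85 m from the base axis. Payload 15.5 kg.
Tool frame: the origin (TCP) lies between the finger pads; the fingertips stand robot.finger_overhang ahead of it and the grasp point (between the pads) is the TCP (robot.finger_overhang is the distance from the TCP to the fingertips, in m); z points along the fingers, y is the line along which they close (so a half turn about z gives the same grasp; the last joint's range is limited). The gripper opens to 91 mm and grips with 3 to 60 N. Pads are 32 mm wide; open, the fingers measure 118 mm over their backs; the gripper's body (76 mm by 178 mm) begins 60 mm behind the grasp point.
Start: joints at [1.137, 0.494, 1.345, -0, 1.302, -0.096], TCP at [0.208, 0.589, 0.208] pointing down, gripper open.
Joint ranges: [-2.91, 2.91], [-0.82, 2.16], [0.22, 2.67], [-1.22, 4.37], [0.12, 2.79], [-3.08, 3.08]. Speed limits (rad/s): [1.89, 1.89, 2.57, 3.01, 3.01, 3.01].

## Interface

Orientations are given as a unit quaternion [w, x, y, z].
In Python, from bench import robot, claw, read_state, grab_frame, camera_model gives the robot as it stands. Calls block until the motion is done:
- robot.move_to(position, orientation): joint-space move of the TCP to a pose.
- robot.servo_line(position, ori=None, rate=0.15): straight line of the TCP; ori=None keeps the orientation; rate is the mean speed in m/s.
- robot.movej(angles): joint-space move.
- claw.move_gripper(opening, squeeze=None): finger opening in m; squeeze is the grip in N (None keeps the last); returns when the fingers have stopped.
- robot.wait(seconds).
- robot.inverse_kinematics(position, orientation): joint angles nearest the present ones, or None.
- read_state(): the state.
- grab_frame(name): name is "scene" or "top" or "wrist"; returns the picture (384x512x3 uint8, red, green, blue); there is no depth.
- camera_model(name): a dict with "intrinsics" (3x3 intrinsics, pixels), "R" (3x3) and "t" (3): a world point X has camera coordinates R X + t; the wrist camera has in their place "mount" (4x4, takes a point from camera to tool coordinates, whose origin is the TCP and whose axes are the flange's). Camera axes: x right, y down, z forward; pixel columns grow to the right and rows downward; lengths in m; the calibration is good to about 2 mm. A picture is of the moment at which its call begins: read the wrist's pose just before it. camera_model takes no time and is no camera call.
A pose or a line that the arm cannot do raises robot.Unreachable and nothing moves.
- robot.hand_in(): hands the job in; it is judged then, once.
The state is a dict: "time_s": time; "joint_pos": joint angles; "joint_vel": joint speeds; "effort": joint torques, N m; "tool_pos": TCP position; "orientation": TCP orientation; "force": force on the tool from outside, world axes, zero at the start; "ft_torque": the same for the moment, N m; "finger_gap": finger opening in m; "gripper_force": force on a finger pad.
Only numpy, scipy, OpenCV 4.12 (cv2) and the standard library are available. Lean on these libraries where they do the work, as an engineer would, in place of code of your own. Each camera call takes 0.05 s, during which the arm holds its last target. There are 200 camera calls.

## Task

Close all the tea tins on the hand press: turn its stop sleeve to 6, stand every tin in a seat of the tray and push the tray fully home under the raised ram. Pump the lever in full strokes, letting it come right back up each time, until the ram rests on its stop and the lids are fully in; then pull the ram all the way up by its knob, draw the tray out and stand all the tins upright in the wooden box, leaving the sleeve at 6 and the other things where they are.

Things in the scene. Friction and masses are not known exactly. Their poses are not given: they have to be found in the camera images.
- press: hand lid press standing fixed on the table: grey base 236 mm wide, head of two plates 89 mm deep from 128 to 215 mm above the table (front edge 26 mm in front of the ram axis), ram in the middle. Origin on the table under the ram axis; x points to its back, -x is its front, towards the robot, where the tray comes out; y to its left; z up
- sleeve (a joint): stop sleeve on top of the press at its left: numbers 1 to 8 on its skirt, index line on the plate in front of it. Radians: 0 = number 1 at the line, pi/6 more for each number (number 6 = 2.618), growing counter-clockwise seen from above, 8 at most; a sprung plunger drops in at each number, about 0.15 Nm to turn past it. The number sets how far the ram can come down: 34.5 mm at 6, 2.8 mm less for each number below
- sleeve_grip (a point): point on the sleeve's vertical axis at half the height of its knurled grip, which is 41 mm in diameter and runs from 15 mm below this point to 15 mm above; below it a numbered skirt of 69 mm diameter, top 22 mm below this point
- tray (a joint): sliding tray of the press, m: 0 = fully home under the ram, 0.11 = drawn fully out to the front, where tins can be set in from above; friction about 2.5 N
- tray_handle (a point): middle of the tray's black bar handle: a bar 11 mm thick, 72 mm long along the press's y, 40 mm above the table, free all round; it lies 104 mm in front of the seats (press -x) and moves with the tray
- seat_0 (a point): middle of the floor of the left seat of the press tray, a round recess of 58 mm diameter, 8 mm deep, rim 24 mm above the table; the seats lie in a row 68 mm apart along the press's y, the tin stands on this floor, 16 mm above the table; this point travels with the tray
- seat_1 (a point): middle of the floor of the middle seat of the press tray, a round recess of 58 mm diameter, 8 mm deep, rim 24 mm above the table; the seats lie in a row 68 mm apart along the press's y, the tin stands on this floor, 16 mm above the table; this point travels with the tray
- seat_2 (a point): middle of the floor of the right seat of the press tray, a round recess of 58 mm diameter, 8 mm deep, rim 24 mm above the table; the seats lie in a row 68 mm apart along the press's y, the tin stands on this floor, 16 mm above the table; this point travels with the tray
- lever (a joint): sprung hand lever at the right of the press, rad: 0 = up at rest, 0.46 = fully down. It swings about a level axis along the press's x, 28 mm left of the ram axis, 162 mm above the table; a spring returns it. Going down it carries the ram by a pawl, 8 mm a full stroke, less on the lids: 5 to 8 strokes to the stop; with the lever up the pawl is clear of the ram. Up to 15 N at the grip
- lever_grip (a point): point on the top of the lever's round black grip (24 mm thick, 104 mm long, pointing to the press's -y), 215 mm from the lever's pivot; 245 mm above the table at rest, 148 mm fully down; press it down from above
- ram (a joint): ram with the platen that presses the lids, m: 0 = fully raised, grows downwards; rests on its stop at 0.0345 with the sleeve at 6. Friction holds it wherever it is left; with the lever up it is pulled up again with about 12 N. The platen meets lids that still stand proud at about 0.027
- ram_knob (a point): middle of the black round knob on top of the ram, 27 mm in diameter, 26 mm high; 272 mm above the table when the ram is raised, 237 mm when it rests on its stop (22 mm above the top plate then)
- stock_box_in (a point): middle of the inner floor of the open wooden stock box at the left, 8 mm above the table: inside 220 mm along its x and 156 mm along its y, walls 8 mm thick, rim 30 mm above the table; fixed
- tin_a_mid (a point): tea tin a: plain round metal tin with a paper band, 50 mm diameter, body 50 mm high, its pressed steel lid standing 8.5 mm above the body until it is pressed in; about 0.16 kg; upright at the start. This point is the centre of the body, 25 mm above its underside; z is the tin's own axis. None when this tin is not there
- tin_b_mid (a point): tea tin b: plain round metal tin with a paper band, 50 mm diameter, body 50 mm high, its pressed steel lid standing 8.5 mm above the body until it is pressed in; about 0.16 kg; upright at the start. This point is the centre of the body, 25 mm above its underside; z is the tin's own axis. None when this tin is not there
- tin_c_mid (a point): tea tin c: plain round metal tin with a paper band, 50 mm diameter, body 50 mm high, its pressed steel lid standing 8.5 mm above the body until it is pressed in; about 0.16 kg; upright at the start. This point is the centre of the body, 25 mm above its underside; z is the tin's own axis. None when this tin is not there
- tin_a_lid (a joint): how far the lid of tin a is pressed in, m: 0 = only started, standing 8.5 mm proud; 0.008 = fully in. It takes about 12 N of push and stays where it is pushed. None when the tin is not there
- tin_b_lid (a joint): how far the lid of tin b is pressed in, m: 0 = only started, standing 8.5 mm proud; 0.008 = fully in. It takes about 12 N of push and stays where it is pushed. None when the tin is not there
- tin_c_lid (a joint): how far the lid of tin c is pressed in, m: 0 = only started, standing 8.5 mm proud; 0.008 = fully in. It takes about 12 N of push and stays where it is pushed. None when the tin is not there
- tamper: bystander: turned wooden tamper, 53 mm wide, 107 mm high, standing at the back right; origin under its foot
- yoghurt_pot: bystander: yoghurt pot, 72 mm wide, 71 mm high, at the right; origin under its foot
- tomato_tin: bystander: closed food can with a printed label, 57 mm wide, 72 mm high, behind the lever; origin under its foot; no tea tin

How it is judged:
On the way, in this order (a step that is already met when the one before it is completed fails the run):
1. the sleeve is at 6, every tin stands in a seat with its lid still proud, the tray is home and the ram still raised (value of joint sleeve between 2.47 and 2.77 rad and value of joint each of tray, ram below 0.004 m and (horizontal distance between tin_a_mid and seat_0 below 0.008 m or horizontal distance between tin_a_mid and seat_1 below 0.008 m or horizontal distance between tin_a_mid and seat_2 below 0.008 m) and angle between each of tin_a_mid, tin_b_mid, tin_c_mid's own z axis and vertical below 0.08 rad and (horizontal distance between tin_b_mid and seat_0 below 0.008 m or horizontal distance between tin_b_mid and seat_1 below 0.008 m or horizontal distance between tin_b_mid and seat_2 below 0.008 m) and (horizontal distance between tin_c_mid and seat_0 below 0.008 m or horizontal distance between tin_c_mid and seat_1 below 0.008 m or horizontal distance between tin_c_mid and seat_2 below 0.008 m) and value of joint each of tin_a_lid, tin_b_lid, tin_c_lid below 0.003 m), for 0.2 s.
2. first full stroke: the lever is down (value of joint lever above 0.4 rad), for 0.05 s.
3. the lever is back up (value of joint lever below 0.05 rad), for 0.05 s.
4. second full stroke: the lever is down (value of joint lever above 0.4 rad), for 0.05 s.
5. the lever is back up (value of joint lever below 0.05 rad), for 0.05 s.
6. the ram rests on its stop with the sleeve at 6, all lids fully in (value of joint sleeve between 2.47 and 2.77 rad and value of joint ram above 0.032 m and value of joint each of tin_a_lid, tin_b_lid, tin_c_lid above 0.0065 m), for 0.05 s.
7. the ram is raised again (value of joint ram below 0.004 m and value of joint lever below 0.05 rad), for 0.05 s.
At the end, for the whole second after the job is handed in: every tin stands upright (within 0.1 rad) and still on the floor of the wooden box, its lid pressed in at least 6.5 of 8 mm; the ram is raised (within 5 mm), the lever up and the sleeve at 6 (within 0.15 rad) (x of tin_a_mid in the frame of stock_box_in between -0.088 and 0.088 m and y of tin_a_mid in the frame of stock_box_in between -0.056 and 0.056 m and z of tin_a_mid in the frame of stock_box_in between 0.02 and 0.03 m and angle between each of tin_a_mid, tin_b_mid, tin_c_mid's own z axis and vertical below 0.1 rad and linear speed of each of tin_a, tin_b, tin_c below 0.03 m/s and x of tin_b_mid in the frame of stock_box_in between -0.088 and 0.088 m and y of tin_b_mid in the frame of stock_box_in between -0.056 and 0.056 m and z of tin_b_mid in the frame of stock_box_in between 0.02 and 0.03 m and x of tin_c_mid in the frame of stock_box_in between -0.088 and 0.088 m and y of tin_c_mid in the frame of stock_box_in between -0.056 and 0.056 m and z of tin_c_mid in the frame of stock_box_in between 0.02 and 0.03 m and value of joint each of tin_a_lid, tin_b_lid, tin_c_lid above 0.0065 m and value of joint sleeve between 2.47 and 2.77 rad and value of joint ram below 0.005 m and value of joint lever below 0.05 rad); the robot touches nothing.
It fails at once if a bystander (tamper, yoghurt pot, food can) is pushed more than 4 cm away or knocked over (distance of any of tamper, yoghurt_pot, tomato_tin from where it was at the start of the episode above 0.04 m or angle between any of tamper, yoghurt_pot, tomato_tin's own z axis and vertical above 0.4 rad).
Of tin_a, tin_b, tin_c only 2 to 3 are there at a start; the rules pass over those that are not, and their reading is None.
At some moment in a run one of tin_a, tin_b, tin_c may be knocked a few centimetres aside while the robot is not near it.
Once in a run the grip may slacken for a moment while it holds something.
It also fails if it takes over 210 s, if anything falls off the work surface, if the arm or the gripper's body presses on something with over 40 N, if the wrist force passes 120 N, or if a joint passes its speed limit or range.

## Working session

There is one attempt and no reset: what is moved stays moved. The work goes in short steps, each a Python script; the robot and the scene stay as the last script left them, time stands still between calls to the robot, and variables do not carry over. Pictures are saved under pics/ and viewed, at most 14 in all, crops included, and the job is handed in when it is done.

```bash
ls; mkdir -p pics
python3 - <<'E'
from bench import robot, claw, read_state, grab_frame, camera_model
import cv2, numpy as np
s=read_state(); print({k:np.round(v,3) for k,v in s.items()}, robot.finger_overhang)
for n in ["scene","top"]:
    cv2.imwrite(f"pics/{n}0.png",cv2.resize(grab_frame(n)[:,:,::-1],(800,600),interpolation=cv2.INTER_CUBIC))
for n in ["scene","top","wrist"]:
    print(n,{k:np.round(v,4).tolist() for k,v in camera_model(n).items()})
E
```

```text
pics
{'time_s': np.float64(0.0), 'joint_pos': array([ 1.136,  0.494,  1.346, -0.   ,  1.303, -0.095]), 'joint_vel': array([-0.001,  0.001,  0.001, -0.   , -0.   , -0.   ]), 'effort': array([-2.0000e-03, -8.7882e+01, -3.8185e+01,  7.0000e-02,  5.3000e-02,
       -0.0000e+00]), 'tool_pos': array([0.208, 0.589, 0.207]), 'orientation': array([-0.   ,  0.169,  0.986, -0.001]), 'force': array([ 0.312, -0.203, -0.748]), 'ft_torque': array([ 0.037, -0.017, -0.024]), 'gripper_force': np.float64(0.0), 'finger_gap': np.float64(0.091)} 0.019
scene {'intrinsics': [[355.5417, 0.0, 251.6758], [0.0, 355.5417, 189.5103], [0.0, 0.0, 1.0]], 'R': [[0.6896, -0.7242, -0.0013], [-0.4694, -0.4456, -0.7623], [0.5515, 0.5263, -0.6472]], 't': [-0.407, 0.379, 0.8403]}
top {'intrinsics': [[435.2703, 0.0, 247.6831], [0.0, 435.2703, 192.8304], [0.0, 0.0, 1.0]], 'R': [[-0.0092, -0.9999, -0.0082], [-0.9923, 0.0102, -0.1232], [0.1232, 0.007, -0.9924]], 't': [-0.0227, 0.5994, 1.6024]}
wrist {'intrinsics': [[313.2469, 0.0, 257.8281], [0.0, 313.2469, 197.293], [0.0, 0.0, 1.0]], 'mount': [[0.0008, -0.9553, -0.2957, 0.0844], [1.0, 0.0008, 0.0, 0.0007], [0.0002, -0.2957, 0.9553, -0.1769], [0.0, 0.0, 0.0, 1.0]]}
```

View pics/scene0.png

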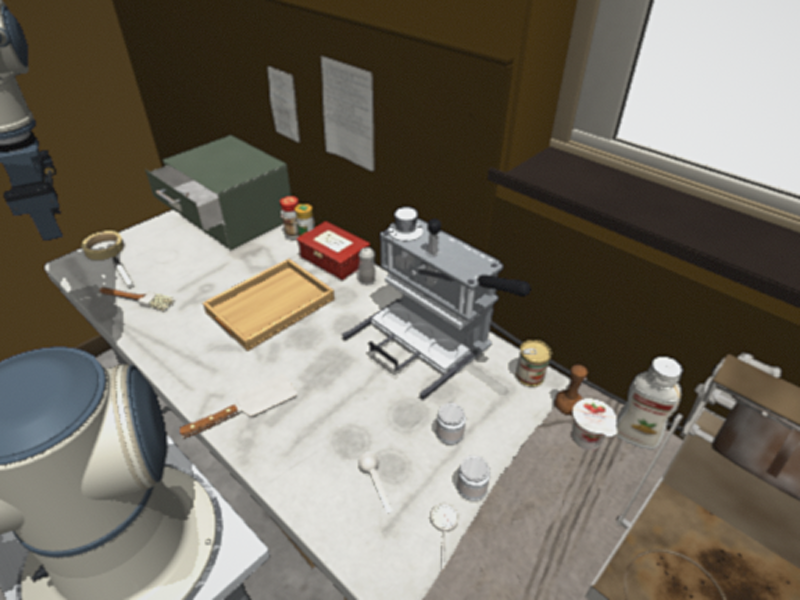

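View pics/top0.png

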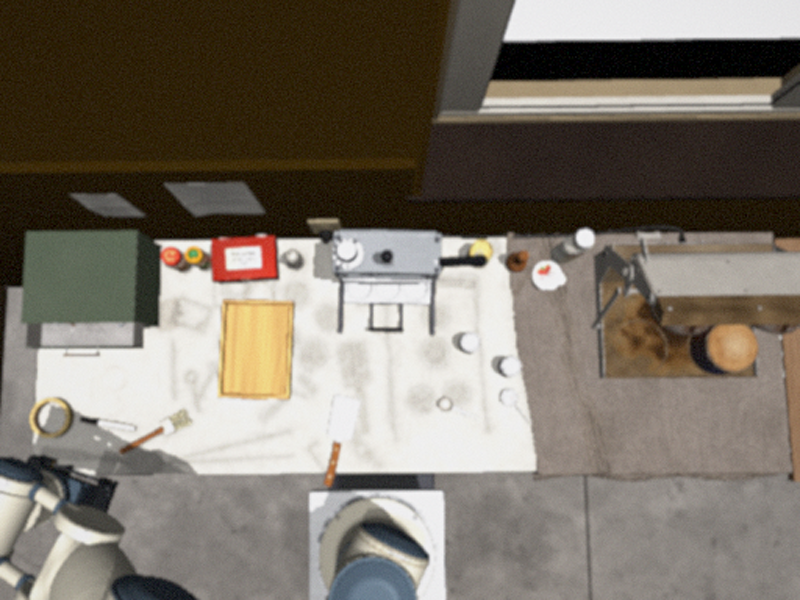

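Two tins stand at top-view (468,342) and (509,365). The press is at about (387,256), its knob at (387,256), the sleeve at (346,248), the tray handle at (385,318) and the box at (257,350). I see no third tin.

```bash
cat > h.py <<'E'
from bench import robot, claw, read_state, grab_frame, camera_model
import cv2, numpy as np
from scipy.spatial.transform import Rotation as Rn
def ori(yaw):  # tool down, tool x axis pointing at world angle yaw
    return np.array([0,np.cos(yaw/2),np.sin(yaw/2),0])
def cam(name,s=None):
    m=camera_model(name); K=np.array(m["intrinsics"])
    if name!="wrist":
        R=np.array(m["R"]);t=np.array(m["t"]); return K,R,t
    s=s or read_state(); w,x,y,z=s["orientation"]
    T=np.eye(4);T[:3,:3]=Rn.from_quat([x,y,z,w]).as_matrix();T[:3,3]=s["tool_pos"]
    C=np.linalg.inv(T@np.array(m["mount"])); return K,C[:3,:3],C[:3,3]
def ray(c,u,v,z):
    K,R,t=c; d=R.T@np.linalg.inv(K)@np.array([u,v,1.]); o=-R.T@t
    return o+d*(z-o[2])/d[2]
def proj(c,X):
    K,R,t=c; p=K@(R@np.array(X)+t); return p[:2]/p[2]
def snap(name,fn,crop=None,k=1.5625):
    s=read_state(); im=grab_frame(name)[:,:,::-1].copy(); cv2.imwrite(f"pics/{fn}_raw.png",im)
    import pickle; pickle.dump(cam(name,s),open(f"pics/{fn}.pkl","wb"))
    if crop: im=im[crop[1]:crop[3],crop[0]:crop[2]]
    cv2.imwrite(f"pics/{fn}.png",cv2.resize(im,None,fx=k,fy=k,interpolation=cv2.INTER_CUBIC)); return cam(name,s),im
def st():
    s=read_state(); print(round(float(s["time_s"]),1),np.round(s["tool_pos"],4),"F",np.round(s["force"],1),"gap",round(float(s["finger_gap"]),4),"gf",round(float(s["gripper_force"]),1)); return s
E
python3 - <<'E'
from h import *
c=cam("top")
for n,u,v,z in [("knob",387,256,.285),("sleeve",346,248,.265),("handle",385,329,.04),("handleb",385,319,.04),("tin1",468,342,.058),("tin2",509,365,.058),("platL",335,231,.215),("platR",441,234,.215),("platFL",336,272,.215),("platFR",440,274,.215),("railL",341,332,.01),("railR",433,333,.01),("b1",224,300,.03),("b2",295,302,.03),("b3",219,396,.03),("b4",291,398,.03),("grip",488,261,.24),("food",481,250,.072),("tamper",517,260,.107),("yog",545,275,.071)]:
    print(n,np.round(ray(c,u/1.5625,v/1.5625,z),3))
E
```

```text
knob [ 0.662 -0.031  0.285]
sleeve [0.684 0.055 0.265]
handle [ 0.532 -0.023  0.04 ]
handleb [ 0.556 -0.023  0.04 ]
tin1 [ 0.498 -0.219  0.058]
tin2 [ 0.443 -0.314  0.058]
platL [0.732 0.082 0.215]
platR [ 0.723 -0.148  0.215]
platFL [0.642 0.08  0.215]
platFR [ 0.635 -0.145  0.215]
railL [0.528 0.085 0.01 ]
railR [ 0.524 -0.14   0.01 ]
b1 [0.607 0.367 0.03 ]
b2 [0.601 0.194 0.03 ]
b3 [0.377 0.374 0.03 ]
b4 [0.37  0.202 0.03 ]
grip [ 0.658 -0.245  0.24 ]
food [ 0.715 -0.253  0.072]
tamper [ 0.684 -0.332  0.107]
yog [ 0.654 -0.403  0.071]
```

Run:
```python
from h import *
robot.move_to([0.45,-0.03,0.33],ori(np.pi)); st()
snap("wrist","w1")
robot.move_to([0.61,0.055,0.34],ori(np.pi)); st()
snap("wrist","w2")
```

```text
2.5 [ 0.4501 -0.0295  0.3299] F [0.5 1.  0.6] gap 0.0909 gf 0.0
3.3 [0.6097 0.0552 0.3396] F [ 0.  -0.6 -0. ] gap 0.0911 gf 0.0
```

View pics/w1.png

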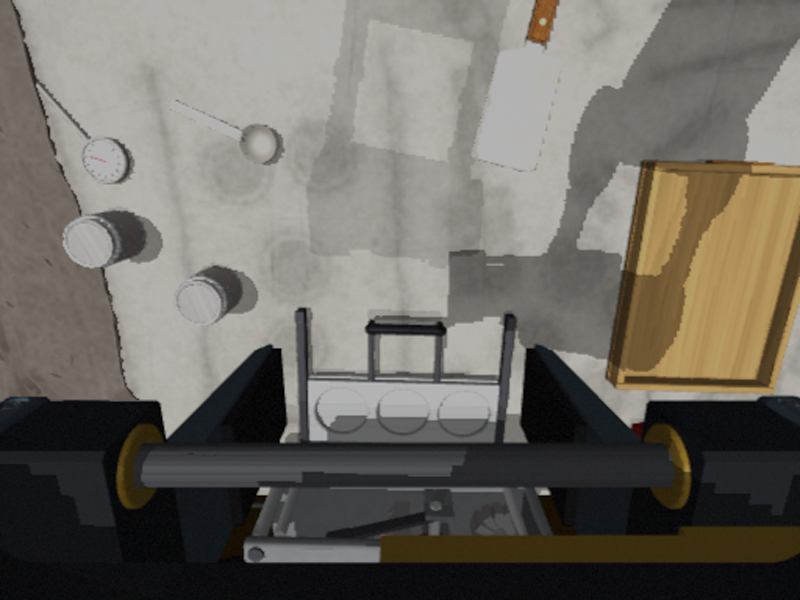

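View pics/w2.png

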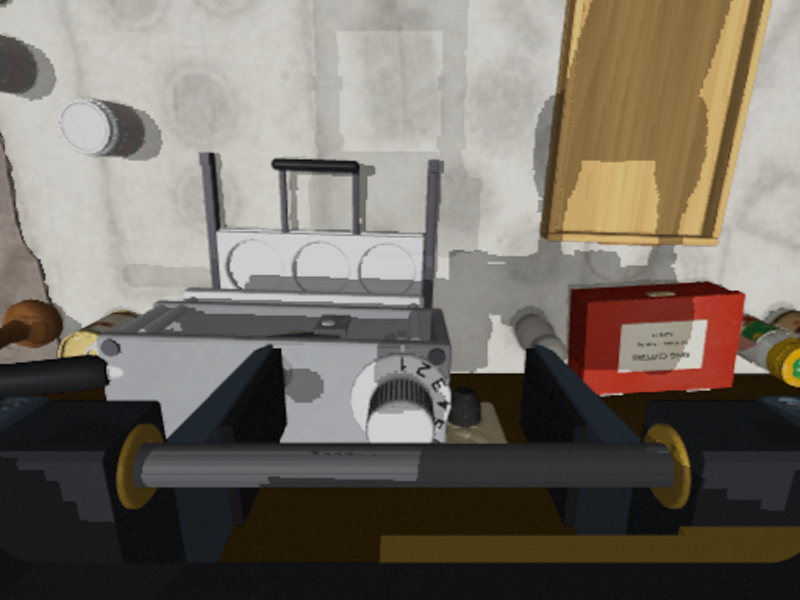

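w1 and w2 show the tray partly out, with its three seats empty. The two tins are at the left of w1, and the sleeve shows 1 near the front. I'll zoom in on the skirt.

Run:
```python
from h import *
im=cv2.imread("pics/w2_raw.png")[205:290,215:300]
cv2.imwrite("pics/z.png",cv2.resize(im,None,fx=7,fy=7,interpolation=cv2.INTER_CUBIC))
import pickle
c=pickle.load(open("pics/w2.pkl","rb")); c1=pickle.load(open("pics/w1.pkl","rb"))
p=lambda c,u,v,z: np.round(ray(c,u/1.5625,v/1.5625,z),4)
print("handle w2",p(c,274,161,.043),p(c,357,166,.043)," w1",p(c1,368,326,.043),p(c1,444,326,.043))
for q in [(255,265),(320,268),(387,270)]: print("seat",p(c,*q,.024))
for q in [(343,410),(403,412),(464,413)]: print("seat w1",p(c1,*q,.024))
print("tins w1",p(c1,92,242,.0585),p(c1,203,300,.0585))
print("plate front edge w2",p(c,135,305,.215),p(c,440,310,.215), "ends", p(c,100,345,.215),p(c,450,345,.215))
print("box w1",[p(c1,*q,.03) for q in [(641,162),(800,170),(612,388),(780,390)]])
```

```text
handle w2 [ 0.5292 -0.0636  0.043 ] [0.5336 0.0132 0.043 ]  w1 [ 0.5281 -0.0636  0.043 ] [0.528  0.0126 0.043 ]
seat [ 0.6315 -0.0957  0.024 ]
seat [ 0.6345 -0.0292  0.024 ]
seat [0.6365 0.0396 0.024 ]
seat w1 [ 0.6329 -0.0946  0.024 ]
seat w1 [ 0.6353 -0.0283  0.024 ]
seat w1 [0.6365 0.0391 0.024 ]
tins w1 [ 0.4412 -0.3148  0.0585] [ 0.4966 -0.2193  0.0585]
plate front edge w2 [ 0.6168 -0.1164  0.215 ] [0.6199 0.0799 0.215 ] ends [ 0.6445 -0.1439  0.215 ] [0.6441 0.0871 0.215 ]
box w1 [array([0.3703, 0.1934, 0.03  ]), array([0.3772, 0.3436, 0.03  ]), array([0.6028, 0.1961, 0.03  ]), array([0.6049, 0.377 , 0.03  ])]
```

View pics/z.png

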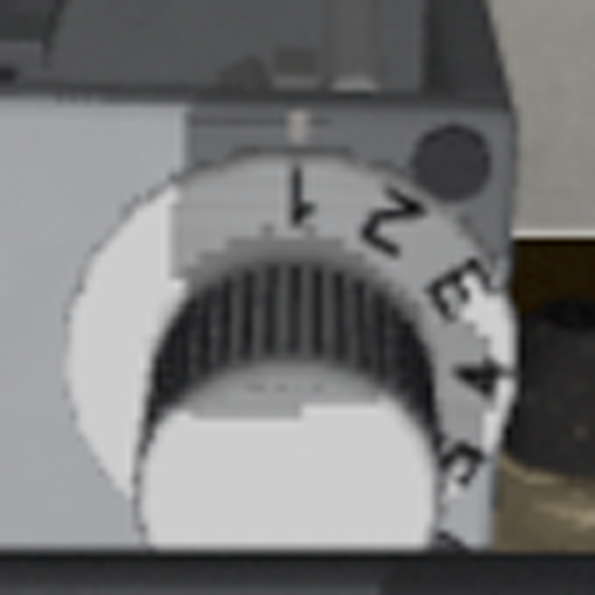

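The index line is at number 1, so the sleeve reads 0 and needs +150° counter-clockwise. I'll take two more views to triangulate the sleeve and the knob.

Run:
```python
from h import *
robot.move_to([0.68,0.02,0.36],ori(np.pi)); s=st(); print(np.round(s["joint_pos"],3))
_,a=snap("wrist","w3")
b=cv2.imread("pics/top0.png")
cv2.imwrite("pics/w3v.png",np.hstack([cv2.resize(a[60:320],None,fx=1.5,fy=1.5,interpolation=cv2.INTER_CUBIC)]))
for yaw in np.arange(0,7,1)*np.pi/6:
    for z in (.25,):
        q=robot.inverse_kinematics([0.684,0.055,z],ori(yaw)); print(round(np.degrees(yaw)), None if q is None else np.round(q,2))
```

```text
3.8 [0.68   0.0187 0.3601] F [-0.6  0.1 -0.5] gap 0.0912 gf 0.0
[-0.06   0.49   0.944 -0.     1.708 -1.629]
0 [-0.01  0.55  1.12 -0.    1.47  1.56]
30 [-0.01  0.55  1.12 -0.    1.47  1.04]
60 [-0.01  0.55  1.12 -0.    1.47  0.52]
90 [-0.01  0.55  1.12 -0.    1.47 -0.01]
120 [-0.01  0.55  1.12 -0.    1.47 -0.53]
150 [-0.01  0.55  1.12 -0.    1.47 -1.05]
180 [-0.01  0.55  1.12 -0.    1.47 -1.58]
```

View pics/w3v.png

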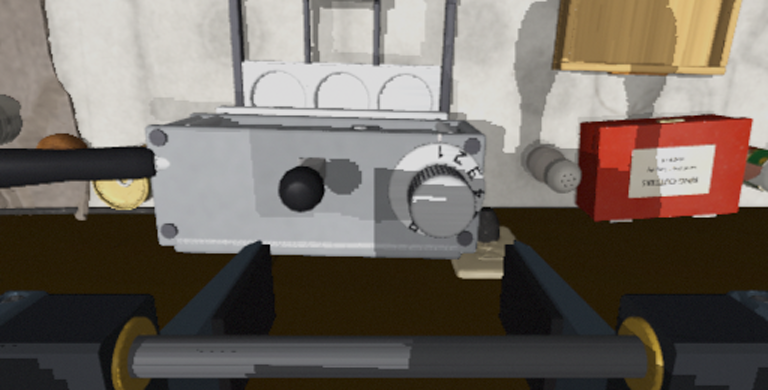

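Run:
```python
from h import *
import pickle
c2=pickle.load(open("pics/w2.pkl","rb")); c3=pickle.load(open("pics/w3.pkl","rb")); ct=cam("top")
def tri(obs):
    A=np.zeros((3,3));b=np.zeros(3)
    for (K,R,t),u,v in obs:
        d=R.T@np.linalg.inv(K)@np.array([u,v,1.]);d/=np.linalg.norm(d);o=-R.T@t
        P=np.eye(3)-np.outer(d,d);A+=P;b+=P@o
    return np.round(np.linalg.solve(A,b),4)
print("sleeve top", tri([(c2,256.4,271.4),(c3,294.7,194)]))
for z in (.255,.260,.265): print(z, ray(c3,294.7,194,z)[:2], ray(c2,256.4,271.4,z)[:2])
w=lambda u,v,z:np.round(ray(c3,u/1.5,60+v/1.5,z),4)
print("knob",w(300,188,.272))
print("corners",w(150,127,.215),w(483,128,.215),w(160,252,.215),w(485,245,.215))
print("screws",w(158,138,.215),w(473,146,.215),w(168,231,.215),w(465,238,.215))
print("index",w(439,132,.215),"seats",w(278,92,.024),w(342,92,.024),w(405,92,.024))
g=cv2.imread("pics/w3_raw.png",0);
```

```text
sleeve top [0.6805 0.0545 0.2532]
0.255 [0.67984037 0.05410973] [0.67952733 0.05472181]
0.26 [0.67834956 0.05349799] [0.67658721 0.05474481]
0.265 [0.67685875 0.05288624] [0.67364709 0.0547678 ]
knob [ 0.6668 -0.0311  0.272 ]
corners [ 0.6389 -0.1419  0.215 ] [0.6398 0.0852 0.215 ] [ 0.7309 -0.1483  0.215 ] [0.7256 0.0918 0.215 ]
screws [ 0.6465 -0.1375  0.215 ] [0.6522 0.079  0.215 ] [ 0.7144 -0.1401  0.215 ] [0.7201 0.0768 0.215 ]
index [0.6425 0.0553 0.215 ] seats [ 0.6276 -0.0961  0.024 ] [ 0.6277 -0.0281  0.024 ] [0.6278 0.0389 0.024 ]
```

Run:
```python
from h import *
import pickle
c3=pickle.load(open("pics/w3.pkl","rb")); c1=pickle.load(open("pics/w1.pkl","rb"));ct=cam("top")
for q in [(100,210),(60,208),(540,205),(760,207)]: print(np.round(ray(c3,q[0]/1.5,60+q[1]/1.5,0),3))
for q in [(200,238),(290,238),(470,234)]: print("top z0",np.round(ray(ct,q[0]/1.5625,q[1]/1.5625,0),3))
print("papers as if z=.3,.5",[np.round(ray(ct,215/1.5625,215/1.5625,z),3) for z in (.3,.5)])
```

```text
[ 0.767 -0.325  0.   ]
[ 0.764 -0.372  0.   ]
[0.761 0.203 0.   ]
[0.764 0.466 0.   ]
top z0 [0.768 0.438 0.   ]
top z0 [0.766 0.212 0.   ]
top z0 [ 0.771 -0.237  0.   ]
papers as if z=.3,.5 [array([0.749, 0.322, 0.3  ]), array([0.697, 0.269, 0.5  ])]
```

Run:
```python
from h import *
d=np.radians; X,Y,Z=.679,.0542,.246
claw.move_gripper(.062)
for k,(a,b) in enumerate([(150,210),(150,210),(165,195)]):
    robot.servo_line([X,Y,.31],ori(d(a)),rate=.25) if k else robot.move_to([X,Y,.31],ori(d(a)))
    robot.servo_line([X,Y,Z],rate=.1); st()
    claw.move_gripper(.03,40); st()
    for t in np.linspace(a,b,(b-a)//30*2+1)[1:]:
        robot.servo_line([X,Y,Z],ori(d(t)),rate=.1)
    s=st(); print("torque z",np.round(s["ft_torque"],2))
    claw.move_gripper(.062)
    robot.servo_line([X,Y,.31],rate=.2)
robot.move_to([0.66,0.03,0.35],ori(np.pi)); st()
snap("wrist","w4",(200,100,400,300),3)
```

```text
5.9 [0.6794 0.0541 0.2468] F [-0.3 -0.2 -0.5] gap 0.0621 gf 0.0
6.4 [0.6798 0.0552 0.2466] F [3.9 6.9 1.6] gap 0.0387 gf 40.0
8.0 [0.6798 0.052  0.2465] F [  3.2 -13.7   4.1] gap 0.0384 gf 40.0
torque z [-2.61 -0.77  0.09]
11.0 [0.6794 0.0542 0.2467] F [0.1 0.8 0.7] gap 0.0617 gf 0.0
11.5 [0.6798 0.0552 0.2465] F [ 4.1  7.3 -0.4] gap 0.0383 gf 40.0
13.2 [0.6798 0.052  0.2465] F [  3.5 -14.2   4. ] gap 0.0383 gf 40.0
torque z [-2.6  -0.82 -0.  ]
15.9 [0.6793 0.0542 0.2466] F [ 0.6  0.1 -0.5] gap 0.0621 gf 0.0
16.4 [0.6793 0.0545 0.2464] F [-0.1  3.   4.8] gap 0.0383 gf 40.0
17.2 [0.6793 0.0527 0.2462] F [  0.5 -10.    4.6] gap 0.0388 gf 40.0
torque z [-2.08 -0.19 -0.02]
18.6 [0.6598 0.0295 0.3502] F [-0.  -0.2 -1. ] gap 0.062 gf 0.0
```

View pics/w4.png

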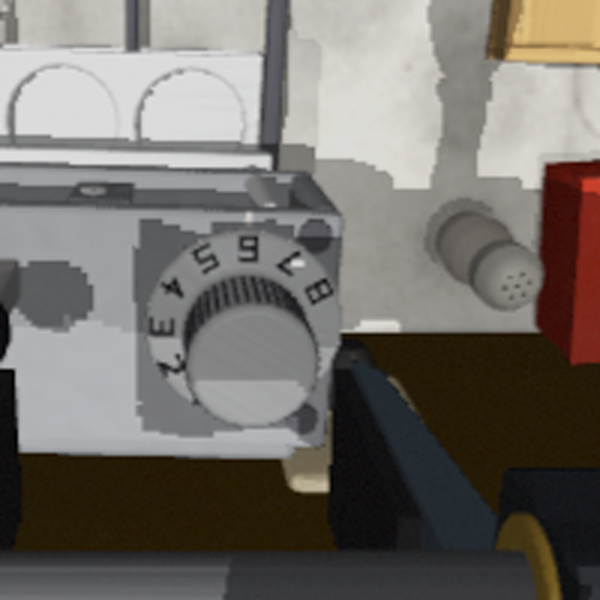

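The sleeve is at 6. Next I'll pull the tray out by its handle.

Run:
```python
from h import *
yaw=-.026; ex=np.array([np.cos(yaw),np.sin(yaw),0]); o=ori(np.pi/2+yaw)
h=np.array([.530,-.0262,.041])
claw.move_gripper(.05)
robot.move_to(h+[-.06,0,.30],o)
robot.move_to(h+[0,0,.10],o); robot.servo_line(h,rate=.15); st()
claw.move_gripper(.005,25); s=st()
p=np.array(s["tool_pos"]); p[2]=.041
d=0
while d<.13:
    d+=.01; robot.servo_line(p-ex*d,rate=.08)
    s=read_state(); f=np.dot(s["force"],ex)
    if f>9 or d>.115: break
print("d",d,f); st()
robot.wait(.3); 
claw.move_gripper(.05); robot.wait(.2);s=st()
robot.servo_line(np.array(s["tool_pos"])+[0,0,.08],rate=.2)
robot.move_to([.50,-.03,.30],ori(np.pi)); st()
snap("wrist","w5"); snap("top","t5")
```

```text
22.0 [ 0.5307 -0.0263  0.042 ] F [0.6 0.1 0.6] gap 0.0494 gf 0.0
22.9 [ 0.53   -0.0262  0.041 ] F [-1.1 -0.1 -1.4] gap 0.0053 gf 0.0
d 0.11999999999999998 0.019061308524121294
26.2 [ 0.4099 -0.0231  0.041 ] F [ 0.   1.1 -0.2] gap 0.0051 gf 0.0
27.5 [ 0.4101 -0.0231  0.041 ] F [-0.2  0.4 -0.9] gap 0.05 gf 0.0
29.5 [ 0.4996 -0.0299  0.299 ] F [-0.4 -0.4  0.3] gap 0.0499 gf 0.0
```

View pics/w5.png

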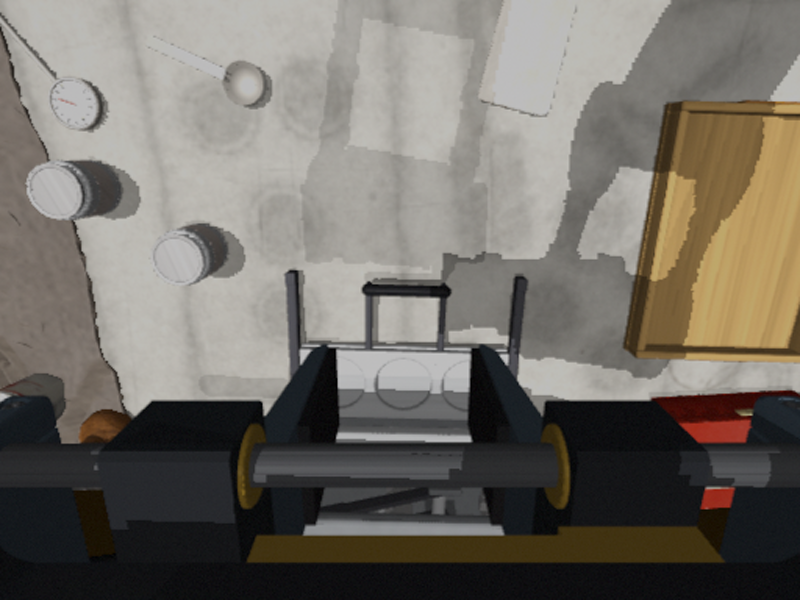

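The grasp missed: the gap closed to 5 mm and the tray is unmoved, with the handle bar at w5 (405,290). I'll re-triangulate the handle.

```bash
cat >> h.py <<'E'
def tri(obs):
    A=np.zeros((3,3));b=np.zeros(3)
    for (K,R,t),u,v in obs:
        d=R.T@np.linalg.inv(K)@np.array([u,v,1.]);d/=np.linalg.norm(d);o=-R.T@t
        P=np.eye(3)-np.outer(d,d);A+=P;b+=P@o
    return np.round(np.linalg.solve(A,b),4)
E
python3 - <<'E'
from h import *
import pickle
c={i:pickle.load(open(f"pics/{i}.pkl","rb")) for i in ("w1","w2","w3","w5","t5")}
L=lambda u,v:(u/1.5625,v/1.5625)
obs=[(c["w1"],*L(406,327)),(c["w2"],*L(316,165)),(c["w5"],*L(406,290))]
print(tri(obs),tri(obs[1:]),tri(obs[:2]))
for o in obs: print(np.round(ray(*o,.04),4))
im=cv2.imread("pics/t5_raw.png"); cv2.imwrite("pics/t5z.png",cv2.resize(im[140:230,200:300],None,fx=6,fy=6,interpolation=cv2.INTER_CUBIC))
E
```

```text
[ 0.5329 -0.026   0.0347] [ 0.5329 -0.0261  0.037 ] [ 0.5326 -0.0259  0.034 ]
[ 0.5302 -0.0255  0.04  ]
[ 0.5328 -0.0254  0.04  ]
[ 0.5322 -0.0263  0.04  ]
```

View pics/t5z.png

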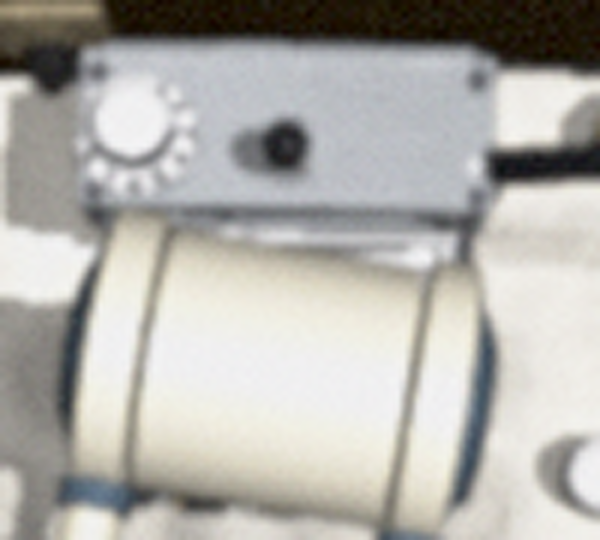

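Run:
```python
from h import *
yaw=-.026; ex=np.array([np.cos(yaw),np.sin(yaw),0]); o=ori(np.pi/2+yaw)
h=np.array([.532,-.0262,.038])
robot.move_to(h+[0,0,.10],o); robot.servo_line(h,rate=.15); st()
_,a=snap("wrist","w6a")
claw.move_gripper(.006,20); s=st()
_,b=snap("wrist","w6b")
cv2.imwrite("pics/w6.png",np.hstack([cv2.resize(x[130:330,100:400],(400,267),interpolation=cv2.INTER_CUBIC) for x in (a,b)]))
robot.servo_line(h-ex*.02,rate=.05); robot.wait(.2); s=st()
```

```text
31.9 [ 0.5325 -0.0263  0.0386] F [ 0.2 -0.2  0.6] gap 0.0501 gf 0.0
32.8 [ 0.5323 -0.0262  0.0381] F [2.  0.3 1.8] gap 0.0059 gf 2.2
33.6 [ 0.5107 -0.0256  0.038 ] F [-2.7 -0.5  7.1] gap 0.0063 gf 3.9
```

View pics/w6.png

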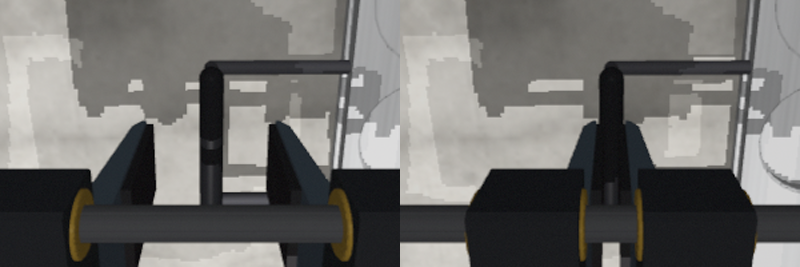

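The bar is between the pads, but pad compliance makes the gap read low, so my 6 mm command barely gripped. I'll close to 0 instead.

Run:
```python
from h import *
yaw=-.026; ex=np.array([np.cos(yaw),np.sin(yaw),0])
claw.move_gripper(0,35); s=st()
p=np.array(s["tool_pos"]); p[2]=.038
for d in np.arange(.01,.12,.01):
    robot.servo_line(p-ex*d,rate=.08)
    s=read_state(); f=np.dot(s["force"],ex)
    if f>9: break
print("d",d,f); s=st()
claw.move_gripper(.05); robot.wait(.2);s=st()
robot.servo_line(np.array(s["tool_pos"])+[0,0,.08],rate=.2)
robot.move_to([.40,-.03,.30],ori(np.pi)); st()
snap("wrist","w7")
```

```text
33.9 [ 0.5121 -0.0257  0.0389] F [-1.3  1.2 24. ] gap 0.0003 gf 12.8
d 0.11 0.725284620428249
36.9 [ 0.402  -0.0228  0.038 ] F [ 0.7 -0.1 -0.2] gap 0.0005 gf 0.0
38.0 [ 0.4021 -0.0228  0.038 ] F [ 0.2  0.6 -0.2] gap 0.0502 gf 0.0
40.0 [ 0.3998 -0.03    0.2992] F [0.7 0.3 0.1] gap 0.0498 gf 0.0
```

View pics/w7.png

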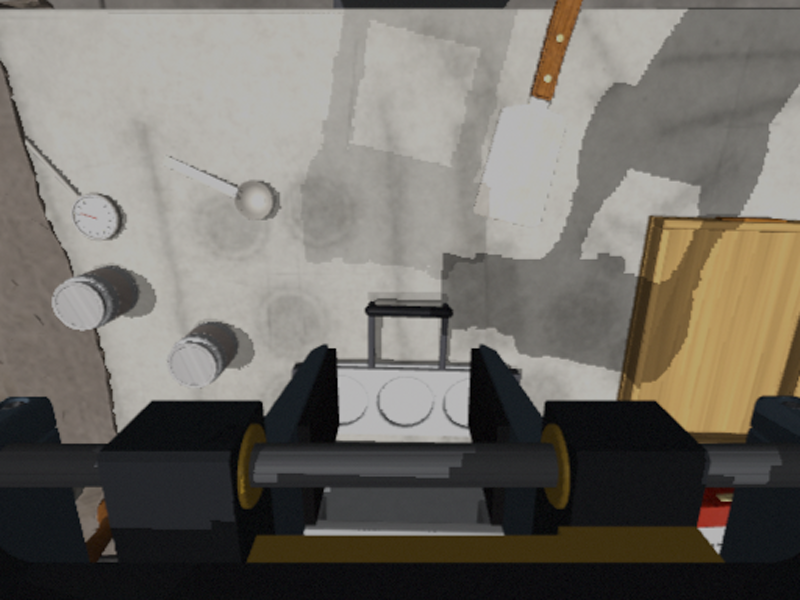

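The tray came part of the way before the pads slid up off the bar. I'll go lower and drag it with the bar loosely captured between the fingers.

Run:
```python
from h import *
import pickle
yaw=-.026; ex=np.array([np.cos(yaw),np.sin(yaw),0]); o=ori(np.pi/2+yaw)
c7=pickle.load(open("pics/w7.pkl","rb")); h=ray(c7,408/1.5625,311/1.5625,.037); print(h)
h[2]=.028
claw.move_gripper(.05)
robot.move_to(h+[0,0,.10],o); robot.servo_line(h,rate=.15); st()
claw.move_gripper(.016,20); s=st()
p=np.array(s["tool_pos"]); p[2]=.028; d=0
while d<.12:
    d+=.005; robot.servo_line(p-ex*d,rate=.06)
    s=read_state(); f=np.dot(s["force"],ex); fz=s["force"][2]
    if f>8 or p[0]-d<.425: break
print("d",d,f,fz); s=st()
q=np.array(s["tool_pos"]);q[2]=.028
robot.servo_line(q+ex*.004,rate=.05); s=st()
claw.move_gripper(.05); s=st()
robot.servo_line(np.array(s["tool_pos"])+[0,0,.08],rate=.2)
robot.move_to([.34,-.03,.32],ori(np.pi)); st()
snap("wrist","w8")
```

```text
[ 0.45380622 -0.02433703  0.037     ]
42.6 [ 0.4542 -0.0244  0.0286] F [ 1.2 -0.7 -0.5] gap 0.05 gf 0.0
43.3 [ 0.4538 -0.0243  0.028 ] F [-0.3 -0.3 -0.2] gap 0.0157 gf 0.0
d 0.005 8.014061035089963 -2.615205111176607
43.5 [ 0.4502 -0.0245  0.0282] F [ 8.   0.7 -2.6] gap 0.0156 gf 3.6
43.8 [ 0.4541 -0.0246  0.0279] F [-0.1  0.3 -0.1] gap 0.0158 gf 0.0
44.5 [ 0.4542 -0.0246  0.028 ] F [-0.8 -0.6  1.1] gap 0.0505 gf 0.0
46.6 [ 0.34   -0.03    0.3194] F [1.  0.5 0.7] gap 0.0501 gf 0.0
```

View pics/w8.png

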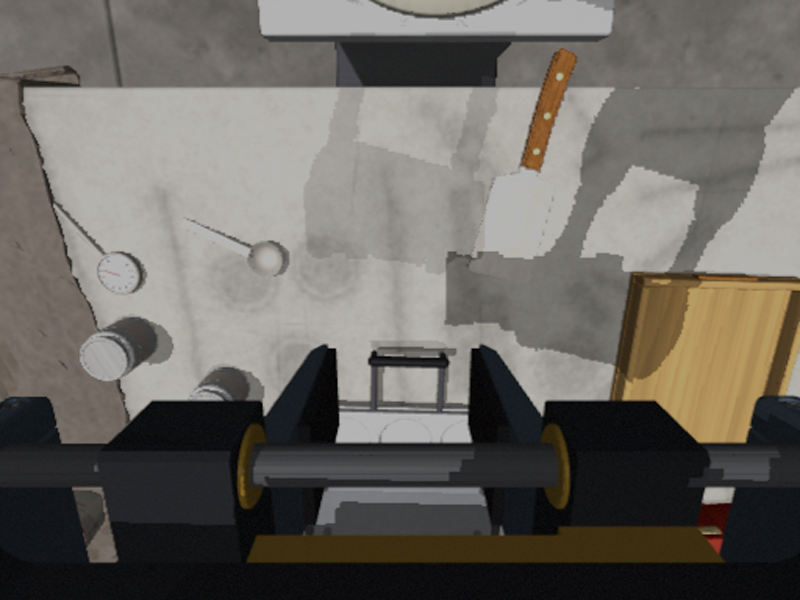

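The drag met the end stop, so the tray is fully out with the handle near x=0.4526. Next I'll take a view of the seats and one of the tins, then measure both.

Run:
```python
from h import *
claw.move_gripper(.091)
robot.move_to([.60,-.03,.36],ori(np.pi)); st()
_,a=snap("wrist","w9")
robot.move_to([.53,-.27,.30],ori(np.pi)); st()
_,b=snap("wrist","w10")
cv2.imwrite("pics/w9c.png",np.vstack([cv2.resize(x[0:230],(640,288),interpolation=cv2.INTER_CUBIC) for x in (a,b)]))
```

```text
48.4 [ 0.5991 -0.0301  0.36  ] F [0.  0.5 0.4] gap 0.091 gf 0.0
49.5 [ 0.5304 -0.2691  0.3006] F [ 0.2  0.8 -0.2] gap 0.091 gf 0.0
```

View pics/w9c.png

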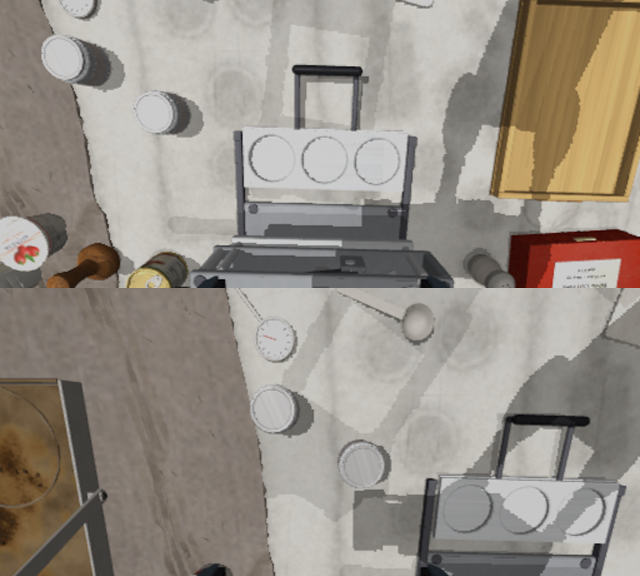

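w9 shows the empty seats at (271,159), (325,160) and (377,161). w10 shows the tin lids at (274,121) and (361,176). I'll pick the first tin now.

```bash
cat >> h.py <<'E'
def pick(xy,z,yaw,squeeze=25,op=.085):
    o=ori(yaw); claw.move_gripper(op)
    robot.move_to([*xy,.17],o); robot.servo_line([*xy,z],rate=.15)
    claw.move_gripper(.03,squeeze); st()
    robot.servo_line([*xy,.17],rate=.2); s=st(); return s["finger_gap"]
def place(xy,z,yaw,op=.07):
    robot.move_to([*xy,.17],ori(yaw)); robot.servo_line([*xy,z+.02],rate=.15); robot.servo_line([*xy,z],rate=.04)
    s=st(); claw.move_gripper(op); robot.servo_line([*xy,.17],rate=.2)
E
python3 - <<'E'
from h import *
import pickle
c9=pickle.load(open("pics/w9.pkl","rb"));c10=pickle.load(open("pics/w10.pkl","rb"))
f=lambda c,u,v,z:np.round(ray(c,u/1.25,v/1.252,z)[:2],4)
S=[f(c9,u,v,.023) for u,v in ((271,159),(325,160),(377,161))]; print("seats",S)
print("handle",f(c9,327,70,.04))
t1=f(c10,361,176,.0585);t2=f(c10,274,121,.0585);print("tins",t1,t2, "w9", f(c9,155,110,.0585),f(c9,66,57,.0585))
g=pick(t1,.034,np.pi-.026)
E
```

```text
seats [array([ 0.5557, -0.0953]), array([ 0.5569, -0.0259]), array([0.5581, 0.041 ])]
handle [ 0.4529 -0.0239]
tins [ 0.4974 -0.2274] [ 0.442  -0.3177] w9 [ 0.4977 -0.2225] [ 0.4422 -0.3146]
52.2 [ 0.4975 -0.2274  0.0341] F [-0.5  0.9  4.1] gap 0.0487 gf 25.0
53.0 [ 0.4968 -0.227   0.169 ] F [-0.4  0.3 -2.5] gap 0.0489 gf 25.0
```

Run:
```python
from h import *
place([.5551,-.095],.051,np.pi-.026)
robot.move_to([.53,-.25,.30],ori(np.pi)); st()
_,b=snap("wrist","w11")
cv2.imwrite("pics/w11c.png",cv2.resize(b[0:260],None,fx=1.25,fy=1.25,interpolation=cv2.INTER_CUBIC))
```

```text
55.1 [ 0.5551 -0.095   0.0509] F [-0.5  0.2 -1.5] gap 0.0489 gf 25.0
57.2 [ 0.5297 -0.2489  0.2983] F [-0.6  0.9  0.2] gap 0.0701 gf 0.0
```

View pics/w11c.png

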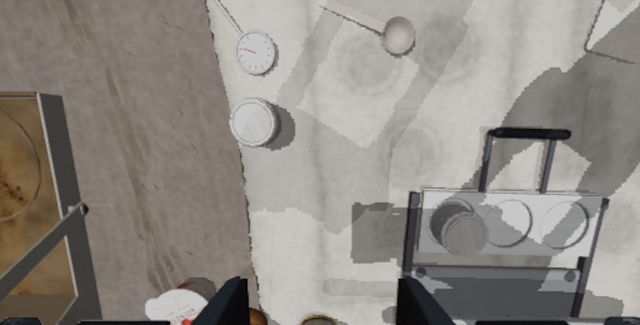

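I've now used all 14 picture views. The first tin stands in the right seat with its lid at (464,234), and tin 2 is at (254,123). From here I check by code, locating the lids with Hough circles.

```bash
cat >> h.py <<'E'
def lid(c,im,xyz,win=45):
    """Hough circle of radius 25 mm near the expected lid centre; returns world xy at that height, and pixel"""
    u,v=proj(c,xyz); K,R,t=c; depth=(R@np.array(xyz)+t)[2]; r=.0245*K[0,0]/depth
    k=3; x0,y0=int(max(u-win,0)),int(max(v-win,0)); w=cv2.cvtColor(im[y0:int(v+win),x0:int(u+win)].copy(),cv2.COLOR_BGR2GRAY)
    w=cv2.GaussianBlur(cv2.resize(w,None,fx=k,fy=k,interpolation=cv2.INTER_CUBIC),(0,0),2)
    h=cv2.HoughCircles(w,cv2.HOUGH_GRADIENT_ALT if 0 else cv2.HOUGH_GRADIENT,1,20,param1=60,param2=12,minRadius=int(.92*r*k),maxRadius=int(1.1*r*k))
    if h is None: return []
    return [(np.round(ray(c,x0+(a+.5)/k-.5,y0+(b+.5)/k-.5,xyz[2])[:2],4),np.round([x0+a/k,y0+b/k,q/k],1)) for a,b,q in h[0][:4]]
E
python3 - <<'E'
from h import *
import pickle
c=pickle.load(open("pics/w11.pkl","rb")); im=cv2.imread("pics/w11_raw.png")
print("by eye seat tin z.0745",ray(c,464/1.25,234/1.25,.0745)[:2]," tin2",ray(c,254/1.25,123/1.25,.0585)[:2])
print(lid(c,im,[.5551,-.095,.0745])); print(lid(c,im,[.442,-.316,.0585]))
c=pickle.load(open("pics/w10.pkl","rb")); im=cv2.imread("pics/w10_raw.png")
print(lid(c,im,[.497,-.222,.0585])); print(lid(c,im,[.442,-.316,.0585]))
E
```

```text
by eye seat tin z.0745 [ 0.55498806 -0.09741083]  tin2 [ 0.44270981 -0.31715269]
[(array([ 0.5572, -0.0959]), array([372.5, 189.2,  19.8], dtype=float32)), (array([ 0.5431, -0.111 ]), array([362.2, 178.8,  18.3], dtype=float32)), (array([ 0.5436, -0.0557]), array([404.2, 179.2,  16.9], dtype=float32))]
[(array([ 0.4408, -0.3188]), array([202.2,  97.2,  19. ], dtype=float32))]
[(array([ 0.4977, -0.2269]), array([289.5, 141.2,  17.8], dtype=float32))]
[(array([ 0.4431, -0.3152]), array([221.5,  97.8,  18.2], dtype=float32)), (array([ 0.4399, -0.324 ]), array([214.5,  95.2,  20.8], dtype=float32))]
```

Run:
```python
from h import *
g=pick([.442,-.3165],.034,np.pi-.026)
if g>.04:
    place([.5587,.041],.051,np.pi-.026)
robot.move_to([.60,-.03,.36],ori(np.pi)); st()
c,im=snap("wrist","w12")
for p in ([.5551,-.095,.0745],[.5587,.041,.0745]): print(lid(c,im,p))
```

```text
60.1 [ 0.4421 -0.3167  0.0342] F [-0.3 -1.9  4.6] gap 0.0485 gf 25.0
61.0 [ 0.4415 -0.316   0.169 ] F [ 0.2 -0.7 -2.5] gap 0.0488 gf 25.0
63.8 [0.5586 0.041  0.0508] F [-0.7 -0.9 -2.3] gap 0.0483 gf 25.0
65.9 [ 0.5994 -0.0297  0.3579] F [ 0.1 -0.5 -1.5] gap 0.0702 gf 0.0
[(array([ 0.5489, -0.0887]), array([216.5, 125.8,  18.5], dtype=float32)), (array([ 0.5555, -0.0976]), array([210.5, 130.5,  18.5], dtype=float32)), (array([ 0.5508, -0.0322]), array([255.8, 127.2,  15.9], dtype=float32))]
[(array([0.5588, 0.0348]), array([302.2, 132.8,  18.1], dtype=float32)), (array([0.5493, 0.0354]), array([302.8, 126.2,  16.3], dtype=float32)), (array([ 0.5517, -0.0235]), array([261.8, 127.8,  17. ], dtype=float32))]
```

```bash
cat >> h.py <<'E'
def check(xy,z,tag,dy=.05):
    obs=[]
    for k,s in enumerate((-1,1)):
        robot.move_to([xy[0]+.02,xy[1]+s*dy,.27],ori(np.pi))
        robot.wait(.15)
        c,im=snap("wrist",f"{tag}{k}")
        L=lid(c,im,[*xy,z],40); print([(l[0].tolist(),l[1].tolist()) for l in L[:3]])
        if L: obs.append((c,*L[0][1][:2]))
    if len(obs)==2: print("tri",tri(obs))
E
python3 - <<'E'
from h import *
claw.move_gripper(.091)
check([.5587,.041],.0745,"ca"); check([.5551,-.095],.0745,"cb"); st()
E
```

```text
[([0.5586, 0.0379], [297.20001220703125, 154.5, 19.600000381469727]), ([0.5499, 0.0356], [295.5, 147.1999969482422, 22.100000381469727])]
[([0.55, 0.0469], [221.1999969482422, 149.1999969482422, 22.100000381469727]), ([0.5576, 0.0398], [215.5, 155.5, 19.899999618530273])]
tri [0.5601 0.0429 0.0408]
[([0.5513, -0.0979], [295.79998779296875, 153.5, 20.700000762939453]), ([0.5461, -0.1044], [290.5, 149.1999969482422, 19.600000381469727]), ([0.5589, -0.094], [298.79998779296875, 159.8000030517578, 20.299999237060547])]
[([0.5485, -0.0901], [220.1999969482422, 151.1999969482422, 22.100000381469727]), ([0.5573, -0.0944], [216.8000030517578, 158.5, 18.799999237060547])]
tri [ 0.5554 -0.0936  0.0425]
69.7 [ 0.5752 -0.0457  0.27  ] F [0.4 0.7 0.2] gap 0.0913 gf 0.0
```

The well-matched circles put the lids at about (0.558, 0.039) and (0.558, -0.094), so both tins are seated. Next I push the tray home, with the closed fingers in front of the bar.

Run:
```python
from h import *
yaw=-.026; ex=np.array([np.cos(yaw),np.sin(yaw),0]); o=ori(np.pi+yaw)
b=np.array([.4527,-.0243,.032])
claw.move_gripper(0,20)
p=b-ex*.035
robot.move_to(p+[0,0,.22],o); robot.servo_line(p,rate=.2); st()
d=0
while d<.16:
    d+=.01 if d<.115 else .003; robot.servo_line(p+ex*d,rate=.06)
    s=read_state(); f=-np.dot(s["force"],ex)
    if f>9: break
print("d",d,f); s=st()
q=np.array(s["tool_pos"]);q[2]=.032
robot.servo_line(q-ex*.03,rate=.1); robot.servo_line(q-ex*.03+[0,0,.15],rate=.2)
claw.move_gripper(.091); robot.move_to([.45,-.03,.33],ori(np.pi)); robot.wait(.2); st()
c,im=snap("wrist","w13")
# handle bar: dark pixels
hb=proj(c,[.5627,-.027,.043]); print(hb)
g=cv2.cvtColor(im,cv2.COLOR_BGR2GRAY)
u=int(hb[0]); print([(v,int(g[v,u-2:u+3].mean())) for v in range(int(hb[1])-14,int(hb[1])+15)])
```

```text
73.0 [ 0.4183 -0.0235  0.0325] F [-0.5 -0.1  0.5] gap 0.0001 gf 0.0
d 0.12599999999999997 16.10186530947582
77.3 [ 0.5404 -0.0264  0.0316] F [-16.2  -2.1  11.8] gap 0.0004 gf 8.4
80.9 [ 0.4499 -0.0299  0.3288] F [ 0.3  0.  -0.5] gap 0.0908 gf 0.0
[259.06198559 229.90027895]
[(215, 155), (216, 141), (217, 141), (218, 141), (219, 132), (220, 78), (221, 78), (222, 84), (223, 102), (224, 100), (225, 95), (226, 63), (227, 16), (228, 24), (229, 35), (230, 42), (231, 25), (232, 65), (233, 132), (234, 156), (235, 158), (236, 159), (237, 160), (238, 162), (239, 160), (240, 159), (241, 158), (242, 159), (243, 159)]
```

The tray is home: the bar is at the predicted place and I felt a firm stop. Now I'll locate the lever and do two strokes.

```bash
cat >> h.py <<'E'
YAW=-.026; EX=np.array([np.cos(YAW),np.sin(YAW),0]); EY=np.array([-np.sin(YAW),np.cos(YAW),0])
def lever_pose(th,x,ov=.019,r=.215):   # TCP for fingertips on the grip top at lever angle th
    a=np.arcsin(.083/.215)-th
    y=.028-r*np.cos(a); z=.162+r*np.sin(a)
    p=np.array([.665,-.031,0])+EY*y; p[0]=x+.026*y if False else p[0]+x; p[2]=z+ov; return p
def stroke(x,lim=28,verbose=True):
    log=[]
    for th in (.08,.16,.24,.30,.35,.40,.43,.46,.48):
        robot.servo_line(lever_pose(th,x),rate=.15)
        s=read_state(); log.append((th,round(float(s["force"][2]),1),round(float(s["tool_pos"][2]),4)))
        if s["force"][2]>lim: break
    robot.wait(.1); s=read_state()
    print(round(s["time_s"],1),"end",log[-1],round(float(s["force"][2]),1),[l[1] for l in log])
    for th in (.3,.1,-.12): robot.servo_line(lever_pose(th,x),rate=.2)
    robot.wait(.35); return log
E
python3 - <<'E'
from h import *
import pickle
c3=pickle.load(open("pics/w3.pkl","rb")); im=cv2.imread("pics/w3_raw.png"); g=cv2.cvtColor(im,cv2.COLOR_BGR2GRAY)
for u in (20,50,80): 
    v=np.where(g[150:190,u]<60)[0]+150; print(u,v.min(),v.max(),np.round([ray(c3,u,v.min(),.233),ray(c3,u,v.max(),.233)],4).tolist())
ct=cam("top"); print(ray(ct,488/1.5625,261/1.5625,.233), "nominal",lever_pose(0,0))
q=robot.inverse_kinematics(lever_pose(.46,0),ori(np.pi/2)); print(np.round(q,2))
E
```

```text
20 159 182 [[0.6504, -0.2133, 0.233], [0.6736, -0.2185, 0.233]]
50 151 179 [[0.6426, -0.1824, 0.233], [0.6706, -0.1879, 0.233]]
80 158 179 [[0.6495, -0.1544, 0.233], [0.6706, -0.158, 0.233]]
[ 0.65925133 -0.24613515  0.233     ] nominal [ 0.66057184 -0.20127548  0.264     ]
[-0.4   0.63  1.2  -0.    1.31 -0.4 ]
```

Run:
```python
from h import *
claw.move_gripper(0,20)
o=ori(np.pi/2)
robot.move_to([.56,-.20,.32],o); robot.servo_line(lever_pose(-.12,0),rate=.25); st()
for i in range(2): stroke(0)
```

```text
84.2 [ 0.661  -0.1893  0.2868] F [-0.4 -1.1  0.5] gap 0.0005 gf 0.0
86.7 end (0.48, 2.9, 0.1632) 2.7 [-0.1, 0.9, 0.9, 2.4, 2.5, 3.3, 3.4, 3.6, 2.9]
90.7 end (0.48, 4.2, 0.1632) 3.6 [0.7, 1.0, 1.9, 1.9, 3.3, 2.7, 3.1, 4.0, 4.2]
```

The lever's own stop wasn't felt and contact came late, so I'll push deeper, until the force rises.

```bash
sed -i 's/(.08,.16,.24,.30,.35,.40,.43,.46,.48)/(.1,.2,.3,.40,.46,.49,.52,.55,.58,.61)/; s/lim=28/lim=18/' h.py
python3 - <<'E'
from h import *
for i in range(2): stroke(0)
E
```

```text
95.1 end (0.61, 46.6, 0.1401) 46.7 [0.7, 1.4, 2.6, 2.7, 3.1, 3.2, 3.8, 4.1, 7.0, 46.6]
99.6 end (0.61, 42.0, 0.1404) 42.1 [0.4, 1.0, 2.2, 2.3, 6.7, 5.8, 6.7, 6.9, 7.3, 42.0]
```

```bash
sed -i 's/for th in (.1,.2,.3,.40,.46,.49,.52,.55,.58,.61)/for th in [.12,.2,.26]+list(np.arange(.30,.60,.017))/; s/lim=18/lim=20/; s/log\[-1\],round/np.round(log[-1],3).tolist(),round/' h.py
python3 - <<'E'
from h import *
for i in range(6):
    l=stroke(0)
    if l[-1][0]<.53: break
E
```

```text
106.8 end [0.589, 22.0, 0.142] 23.0 [2.2, 0.8, 1.3, 2.7, 2.9, 3.5, 2.9, 5.9, 5.7, 6.7, 6.8, 7.7, 6.7, 7.5, 5.5, 8.2, 12.6, 14.6, 3.5, 4.5, 22.0]
114.0 end [0.589, 23.2, 0.142] 23.9 [1.2, 1.2, 2.5, 2.7, 2.6, 1.4, 3.9, 2.9, 2.9, 3.6, 4.0, 3.5, 3.0, 5.6, 7.8, 9.8, 4.0, 7.3, 11.1, 13.9, 23.2]
121.2 end [0.589, 21.8, 0.142] 22.6 [0.8, 1.9, 2.1, 1.7, 2.4, 2.5, 2.7, 2.7, 2.4, 3.8, 3.2, 4.5, 5.6, 4.9, 6.3, 8.0, 10.5, 15.0, 16.2, 5.3, 21.8]
128.3 end [0.589, 18.6, 0.142] 20.7 [1.3, 2.2, 1.0, 2.5, 2.3, 2.3, 2.3, 3.2, 2.4, 3.9, 3.2, 4.1, 4.4, 7.1, 7.6, 4.9, 10.1, 13.4, 16.3, 17.9, 18.6]
135.5 end [0.589, 25.0, 0.142] 24.7 [0.6, 1.1, 2.2, 2.2, 2.8, 2.2, 1.6, 1.8, 2.4, 1.6, 3.9, 5.0, 5.2, 6.7, 6.9, 7.2, 5.3, 11.8, 14.7, 16.3, 25.0]
142.7 end [0.589, 24.2, 0.142] 22.9 [1.3, 1.9, 1.1, 2.4, 1.5, 1.8, 2.6, 2.2, 2.9, 4.2, 4.1, 4.2, 4.5, 3.4, 6.5, 9.8, 11.6, 13.9, 6.1, 13.1, 24.2]
```

Run:
```python
from h import *
from scipy import ndimage as nd
for n,old in (("scene","scene0.png"),("top","t5_raw.png")):
    im=grab_frame(n)[:,:,::-1]; c=cam(n); cv2.imwrite(f"pics/{n}14_raw.png",im)
    o=cv2.imread("pics/"+old); o=cv2.resize(o,(512,384),interpolation=cv2.INTER_AREA)
    a=proj(c,[.665,-.031,.272]); b=proj(c,[.665,-.031,.237]); print(n,"exp up",a.round(1),"down",b.round(1))
    for w in (o,im):
        g=cv2.cvtColor(np.ascontiguousarray(w),cv2.COLOR_BGR2GRAY); x0,y0=int(a[0])-14,int(a[1])-14; q=g[y0:y0+45,x0:x0+30]<70
        L,k=nd.label(q); print([(np.round(np.array(nd.center_of_mass(L==i))[::-1]+[x0,y0],1).tolist(),int((L==i).sum())) for i in range(1,k+1) if (L==i).sum()>8])
```

```text
scene exp up [277.5 145.1] down [277.  155.2]
[([280.7, 139.0], 433), ([274.5, 174.2], 41)]
[([281.2, 138.7], 410), ([276.9, 154.8], 71), ([274.6, 174.1], 46)]
top exp up [247.7 163.8] down [247.7 165.8]
[([246.8, 164.0], 35)]
[([247.1, 165.2], 40)]
```

The scene view puts the knob at (276.9,154.8), against 155.2 predicted for the stop, so the ram is on its stop. Next I pull the ram up by the knob.

Run:
```python
from h import *
from scipy import ndimage as nd
s=read_state(); p=np.array(s["tool_pos"])
k=np.array([.6655,-.031,.239])
robot.servo_line([p[0],p[1],.34],rate=.3); claw.move_gripper(.055)
robot.move_to([k[0],k[1],.34],ori(np.pi)); robot.servo_line(k,rate=.15); st()
claw.move_gripper(0,55); st()
z=.239
while z<.279:
    z+=.006 if z<.266 else .0025
    robot.servo_line([k[0],k[1],z],rate=.06); s=read_state()
    if s["force"][2]<-28: break
print("z",z); st()
claw.move_gripper(.055); robot.servo_line([k[0],k[1],.34],rate=.25)
robot.move_to([.50,-.20,.34],ori(np.pi)); st()
im=grab_frame("scene")[:,:,::-1]; g=cv2.cvtColor(np.ascontiguousarray(im),cv2.COLOR_BGR2GRAY); cv2.imwrite("pics/s15_raw.png",im)
x0,y0=263,131; L,n=nd.label(g[y0:y0+45,x0:x0+30]<70); print([(np.round(np.array(nd.center_of_mass(L==i))[::-1]+[x0,y0],1).tolist(),int((L==i).sum())) for i in range(1,n+1) if (L==i).sum()>8])
```

```text
147.7 [ 0.666  -0.0312  0.2399] F [-0.7 -0.9  1.2] gap 0.0549 gf 0.0
148.6 [ 0.6685 -0.0311  0.2441] F [-1.2  1.9 41.2] gap 0.0002 gf 23.7
z 0.279
150.9 [ 0.6656 -0.031   0.2792] F [ 0.3 -0.6 -0.7] gap 0.0006 gf 0.0
153.1 [ 0.5007 -0.1995  0.3397] F [-0.1  0.4 -0.5] gap 0.0549 gf 0.0
[([275.9, 151.4], 598), ([284.7, 134.1], 127)]
```

The pads squeezed off the top of the knob. Closed fingers evidently reach less far than the nominal tip, so I'll open narrower and descend until contact.

Run:
```python
from h import *
k=np.array([.6662,-.031])
claw.move_gripper(.038)
robot.move_to([*k,.29],ori(np.pi)); robot.servo_line([*k,.236],rate=.15); s=st(); z=.236
while z>.216 and s["force"][2]<5:
    z-=.003; robot.servo_line([*k,z],rate=.08); s=read_state()
print("contact z",z); st()
z+=.002; robot.servo_line([*k,z],rate=.05)
claw.move_gripper(0,55); s=st()
if s["finger_gap"]>.015:
    z0=z
    while z<z0+.041:
        z+=.008 if z<z0+.028 else .003
        robot.servo_line([*k,z],rate=.1); s=read_state()
        if s["force"][2]<-30: break
    print("z",z-z0); st()
    robot.wait(.1)
```

```text
155.1 [ 0.6662 -0.0319  0.237 ] F [-0.3 -0.2 -0.1] gap 0.0382 gf 0.0
contact z 0.21499999999999997
156.9 [ 0.6661 -0.031   0.2148] F [ 0.1 -0.8 -0.4] gap 0.0382 gf 0.0
157.5 [ 0.6662 -0.031   0.2171] F [ 0.4 -0.7  1. ] gap 0.0244 gf 55.0
z 0.038000000000000034
159.0 [ 0.6657 -0.031   0.252 ] F [ 11.   -1.6 -31.9] gap 0.0244 gf 55.0
```

The ram is up: it travelled 35 mm and then met the upper stop. Now I release the knob and hook the tray out from behind the bar.

Run:
```python
from h import *
claw.move_gripper(.05); robot.servo_line([.6657,-.031,.33],rate=.3)
ex=EX; o=ori(np.pi+YAW)
claw.move_gripper(0,20)
p=np.array([.589,-.0275,.018])
robot.move_to([.53,-.026,.30],o); robot.move_to(p+[0,0,.07],o); robot.servo_line(p,rate=.15); st()
d=0
while d<.135:
    d+=.02 if d<.09 else .005; robot.servo_line(p-ex*d,rate=.09)
    s=read_state(); f=np.dot(s["force"],ex)
    if f>8: break
print("d",d,f); s=st()
q=np.array(s["tool_pos"]); robot.servo_line(q+ex*.008,rate=.1); robot.servo_line(q+ex*.008+[0,0,.12],rate=.3)
robot.move_to([.60,-.03,.36],ori(np.pi)); robot.wait(.1); st()
claw.move_gripper(.085)
c,im=snap("wrist","w16")
for P in ([.5551,-.095,.066],[.5587,.041,.066]): print([(a.tolist(),b.tolist()) for a,b in lid(c,im,P)])
```

```text
163.0 [ 0.5897 -0.0276  0.0192] F [-0.4 -0.6  0.7] gap 0.0006 gf 0.0
d 0.11500000000000002 8.103176397207404
165.7 [ 0.4757 -0.0247  0.0183] F [ 8.1  0.6 -3.9] gap 0.0006 gf 4.0
167.5 [ 0.599  -0.0299  0.3579] F [ 0.5  0.1 -0.9] gap 0.0003 gf 0.0
[([0.557, -0.0922], [215.5, 129.8000030517578, 17.799999237060547]), ([0.5579, -0.0805], [223.5, 130.5, 16.700000762939453]), ([0.5474, -0.0894], [217.1999969482422, 123.19999694824219, 17.100000381469727]), ([0.5559, -0.0298], [257.79998779296875, 129.1999969482422, 16.299999237060547])]
[([0.5607, 0.0367], [302.79998779296875, 132.5, 17.799999237060547]), ([0.5511, 0.0349], [301.79998779296875, 125.80000305175781, 17.100000381469727]), ([0.5511, -0.0254], [260.79998779296875, 125.80000305175781, 17.799999237060547])]
```

Both tins are in place on the drawn-out tray. I'll move them to the box centre, about (0.488, 0.284), gripping a bit lower this time.

Run:
```python
from h import *
for src,dst in (([.5587,.041],[.452,.284]),([.5555,-.095],[.528,.284])):
    g=pick(src,.045,np.pi+YAW,30)
    if g<.04: print("LOST"); break
    place(dst,.038,np.pi+YAW)
    st()
robot.move_to([.54,.28,.30],ori(np.pi)); robot.wait(.1)
c,im=snap("wrist","w17"); claw.move_gripper(.085)
for P in ([.452,.284,.058],[.528,.284,.058]): print([(a.tolist(),b.tolist()) for a,b in lid(c,im,P)])
```

```text
171.6 [0.5588 0.041  0.0452] F [-0.3 -1.   4.5] gap 0.0489 gf 30.0
172.4 [0.558 0.041 0.169] F [-0.4 -0.2 -2.4] gap 0.0488 gf 30.0
175.0 [0.4519 0.284  0.0378] F [-0.5 -0.2 -2.4] gap 0.049 gf 30.0
176.3 [0.4515 0.2837 0.1691] F [ 0.8  0.4 -0.7] gap 0.0698 gf 0.0
179.8 [ 0.5556 -0.095   0.0451] F [-1.1  0.9  3.4] gap 0.0491 gf 30.0
180.6 [ 0.5548 -0.0948  0.169 ] F [ 0.5  0.2 -1.3] gap 0.049 gf 30.0
183.6 [0.5279 0.284  0.0378] F [-0.   0.  -0.7] gap 0.0487 gf 30.0
184.9 [0.5274 0.2837 0.1689] F [ 0.4 -0.4 -1.9] gap 0.0701 gf 0.0
[([0.4553, 0.2848], [261.79998779296875, 101.5, 18.899999618530273])]
[([0.5302, 0.2846], [261.5, 159.8000030517578, 18.299999237060547])]
```

Run:
```python
from h import *
from scipy import ndimage as nd
im=grab_frame("top")[:,:,::-1]; g=cv2.cvtColor(np.ascontiguousarray(im),cv2.COLOR_BGR2GRAY)
x0,y0=233,149; L,n=nd.label(g[y0:y0+30,x0:x0+30]<70); print("top",[(np.round(np.array(nd.center_of_mass(L==i))[::-1]+[x0,y0],1).tolist(),int((L==i).sum())) for i in range(1,n+1) if (L==i).sum()>8])
im=grab_frame("scene")[:,:,::-1]; g=cv2.cvtColor(np.ascontiguousarray(im),cv2.COLOR_BGR2GRAY)
o=cv2.cvtColor(cv2.imread("pics/scene14_raw.png"),cv2.COLOR_BGR2GRAY); o0=cv2.cvtColor(cv2.resize(cv2.imread("pics/scene0.png"),(512,384),interpolation=cv2.INTER_AREA),cv2.COLOR_BGR2GRAY)
for n,w in (("start",o0),("down",o),("now",g)): print(n,w[136:164:2,277].tolist())
# sleeve/press patch change since just after turning (top view skirt)
```

```text
top [([246.8, 164.1], 36)]
start [36, 35, 37, 45, 46, 29, 22, 63, 107, 106, 107, 112, 111, 108]
down [38, 35, 33, 34, 43, 97, 106, 59, 36, 50, 32, 20, 80, 90]
now [38, 35, 36, 46, 49, 29, 22, 65, 109, 107, 109, 114, 114, 106]
```

The scene view matches the start, so the ram is fully raised again. Handing in.

```bash
python3 -c "
from h import *
print(robot.hand_in()); st()"
```

```text
the job is handed in; nothing more can be done
None
the job is handed in; nothing more can be done
```

The job is handed in at about 186 s with the verdict not shown: both tins present were pressed and stand in the box, the sleeve was set to 6, and the ram is back up; the lids' final depth and full lever return were inferred, not measured, and it took ten lever pushes, the first two short.

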